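Slide the sample tote onto the shaker stack and click it home

ROBOT

A 6-joint arm with a two-finger parallel gripper is mounted at the origin on the work surface. World frame = base frame: x ahead of the robot, y to its left, z up, the work surface at z = 0. Lengths are in m, angles in degrees, forces in N, time in s.
With the tool pointing down it reaches from about 0.325 to 0.775 m from the base axis. Payload 5.5 kg.
Tool frame: the origin (TCP) lies on the centre line of the jaws, within the pads' length; the fingertips stand 25 mm ahead of it and the grasp point (between the pads) lies 6 mm ahead of it (arm.tips_ahead is the distance from the TCP to the fingertips, in m); z points along the fingers, y is the direction in which the jaws open and shut (so a half turn about z gives the same grasp; the last joint's range is limited). The gripper opens to 88 mm and grips with 3 to 60 N. Pads are 20 mm wide; open, the fingers measure 115 mm over their backs; the gripper's body (75 mm by 178 mm) begins 61 mm behind the grasp point.
Start: joints at [-77.218, 5.22, 70.514, -0, 104.267, -3.249], TCP at [0.166, -0.577, 0.248] pointing down, gripper open.
Joint ranges: [-164.24, 164.24], [-49.07, 125.15], [9.68, 141.18], [-86.29, 266.29], [3.28, 154.24], [-151.56, 151.56]. Speed limits (degrees/s): [147.25, 147.25, 172.46, 180, 180, 180].

INTERFACE

Orientations are given as a 3x3 rotation matrix whose columns are the frame's x, y, z axes.
In Python, from rig import arm gives the robot as it stands. The module is installed in compiled form; this text tells all that it offers.
- The arm moves only by the tool play_rows, never from a script. Its argument "plan" is a list of rows, each a list of 7 numbers: the shift along the tool's x, y, z in m, then the turn, a rotation vector about the tool's x, y, z in degrees, then the finger opening in m, from 0 to 0.0878. In form: [[dx, dy, dz, wx, wy, wz, grip], ...]. A call has 1 to 5 rows; each row is the pose to reach, as a shift and turn from the pose commanded when the call began, along the tool's axes at that moment; what a row does not reach only later rows make up. A row lasts 1/10 s, in which the tool goes at most 50 mm and 8.59 degrees, less where a joint would pass 70% of its speed; a pose out of reach is approached as far as the arm can. A call with a gripper value outside its range is refused whole. The fingers move at their own pace and stop on an object; "grip_force" is the grip in N (left out, the last holds). Time passes only in rows, so rows that repeat a pose let the fingers close. It gives the time, the measured TCP pose, the force and the opening at its end, in the units of the state.
- arm.read_state(): the state, without advancing time (a new reading comes with each control period).
- arm.read_camera(name): name is "scene" or "top" or "wrist"; returns (picture, depth): 384x512x3 uint8, red, green, blue; 384x512 float32, m along the optical axis (not along the pixel's ray), 0 where there is no reading.
- arm.camera_params(name): a dict with "fx", "fy", "cx", "cy" (pixels), "world_from_camera" (4x4, takes a point from camera to world coordinates). Camera axes: x right, y down, z forward; pixel columns grow to the right and rows downward; lengths in m; the calibration is good to about 2 mm. A picture is of the moment at which its call begins: read the wrist's pose just before it. camera_params takes no time and is no camera call; for the wrist camera it gives the pose at the moment of the call.
- arm.sign_off(): hands the job in, once; it reports no verdict.
The state is a dict: "time_s": time; "joint_positions": joint angles; "joint_velocities": joint speeds; "effort": joint torques, N m; "eef_pos": TCP position; "eef_rot": TCP orientation; "ft_force": force on the tool from outside, world axes, zero at the start; "wrist_torque": the same for the moment, N m; "grip_width": finger opening in m.
Only numpy, scipy, OpenCV 4.12 (cv2) and the standard library are available. Lean on these libraries where they do the work, as an engineer would, in place of code of your own. Each camera call takes 0.05 s, during which the arm holds its last target.

TASK

The lidded sample tote lies askew on the loading shelf beside the shaker. Slide it across, without lifting it off its support, onto the lower tote until the holes in its base drop over the locating posts, then press it down past the sprung catches so that it sits flush and interlocked. Leave everything else on the bench where it stands.

Things in the scene. Friction and masses are not known exactly. Their poses are not given: they have to be found in the camera images.
- tote_mid (a point): Centre (half-way up) of the loose upper tote: a closed grey box, 0.5 to 0.75 kg, nothing to grip. Upright walls 120 mm (its x) by 110 mm (its y) stand on a base plate 130 (x) by 170 (y) by 6 mm. Flat lid top 27 mm above this point, plate's underside 27 mm below it. Flanges: 30 mm at each y end, 5 mm at each side. It starts on the loading shelf, turned up to 0.3 rad from the dock's axes.
- tote: The same tote, origin at the centre of its underside. Its base plate has six round holes, 12.5 mm, at (x, y) in mm from here: (-22,-70), (22,-70), (0,-20), (0,25), (-48,70), (48,70); the two at x = 0 are hidden under the box. The pattern fits the posts one way round only.
- dock_seat (a point): Fixed dock: centre of the top face of the lower tote (clamped on a shaker), 90 mm above the bench; axes of the dock, z up. Fully home, the upper tote's underside lies flush on this face, centred here, axes along these. Posts stand on it at the same (x, y) as the tote's six holes: 18 mm high, 9.5 mm thick at the foot, tapering to 7 mm and 5 mm at the tip.
- shelf_mid (a point): Centre of the level loading shelf, an aluminium plate 220 mm (dock x) by 250 mm (dock y), fixed to the dock, its top level with the post tips (18 mm above dock_seat), 217 mm from dock_seat along the dock's +y. The tote slides from it along the dock's -y over the post tips, supported all the way, and drops only when all six holes meet their posts within about 2.5 mm.
- catch_nose (a point): Nose of one of two black sprung wedge catches facing each other across the dock (dock x = -61 and +61 mm, y = 0), 8.5 mm above dock_seat. They stop the dropped tote about 12 mm above dock_seat; pressing the middle of its lid with some 5 to 15 N makes it snap past them down to the face, where they hold it. Their steel brackets (x = 82 to 94 mm each side) end 15 mm above dock_seat.
- bottle_big: loose amber glass bottle with blue cap, 80 mm across, 150 mm high, a bystander; origin at the centre of its underside
- bottle_clear: loose clear bottle with blue cap, 68 mm across, 130 mm high, a bystander; origin at the centre of its underside
- jar: loose low white jar, 56 mm across, 70 mm high, a bystander close to the stack; origin at the centre of its underside
- beaker: loose glass beaker, 66 mm across, 80 mm high, a bystander; origin at the centre of its underside
- pot: loose magenta plastic pot, 90 mm across, 85 mm high, a bystander; origin at the centre of its underside
- carton: loose cardboard carton 90 x 60 x 50 mm, a bystander; origin at the centre of its underside
- spatula: loose spatula 170 mm long lying flat, a bystander; origin on its underside

How it is judged (in metres and radians):
At the end, for the whole second after the job is handed in: The upper tote sits at rest, level and flush on the lower one (within about 2 mm in height, 3.5 mm sideways, 0.03 rad of tilt and 0.05 rad of turn), held by the catches (horizontal distance between tote_mid and dock_seat below 0.0035 m and z of tote_mid in the frame of dock_seat between 0.024 and 0.0292 m and angle between the z axis of tote_mid and the z axis of dock_seat, either way round below 0.03 rad and angle between the x axis of tote_mid and the x axis of dock_seat, either way round below 0.05 rad and angle between tote_mid's own z axis and vertical below 0.1 rad and linear speed of tote below 0.01 m/s); the robot touches nothing.
It fails at once if the tote was lifted (more than 30 mm above the sliding level) (z of tote_mid in the frame of dock_seat above 0.075 m).
It fails at once if a bystander was shifted by more than 30 mm or knocked over (distance of any of bottle_big, bottle_clear, jar, beaker, pot, carton, spatula from where it was at the start of the episode above 0.03 m or angle between any of bottle_big, bottle_clear, jar, beaker, pot, carton, spatula's own z axis and vertical above 0.5 rad).
It also fails if it takes over 67 s, if anything falls off the work surface, if the arm or the gripper's body presses on something with over 40 N, if the wrist force passes 120 N, or if a joint passes its speed limit or range.

## Working session

There is one attempt and no reset: what is moved stays moved. The work goes in short steps, Python scripts to look and compute and a tool call to move; the robot and the scene stay as the last step left them, time stands still between calls to the robot, and variables do not carry over. Pictures are saved under pics/ and viewed, and the job is handed in when it is done.

Besides the shell and the picture viewer there is one more tool, called as a command line: name --pt "numbers of a row" for each row, then --argument value for the rest. play_rows: Moves the arm, as the interface text tells. Its arguments: {"type":"object","properties":{"plan":{"type":"array"},"grip_force":{"type":"number"}},"required":["plan"]}

```bash
mkdir -p pics; python3 - <<'E'
from rig import arm
import cv2,numpy as np
s=arm.read_state();print(s)
for n in ["scene","top"]:
    p,d=arm.read_camera(n);c=arm.camera_params(n);print(n,c)
    np.savez(f"{n}0.npz",p=p,d=d,**c)
    cv2.imwrite(f"pics/{n}0.png",p[:,:,::-1])
print(arm.tips_ahead)
E
```

```text
{'time_s': 0.0, 'joint_positions': array([-7.72163589e+01,  5.26461626e+00,  7.05825498e+01, -2.79086775e-04,
        1.04266565e+02, -3.24847696e+00]), 'joint_velocities': array([ 0.02493244,  0.00774543, -0.05788507,  0.03052036, -0.10924015,
        0.0496456 ]), 'effort': array([ 3.78532150e-04, -4.46454227e+01, -4.06442392e+01,  6.99307909e-02,
        2.93709710e-02, -1.68780289e-04]), 'eef_pos': array([ 0.16564896, -0.57641992,  0.24648447]), 'eef_rot': array([[ 9.61107386e-01,  2.76174574e-01, -4.43820464e-04],
       [ 2.76174909e-01, -9.61105445e-01,  1.93473316e-03],
       [ 1.07765840e-04, -1.98205841e-03, -9.99998030e-01]]), 'ft_force': array([-0.75218763, -0.02971933,  0.36276241]), 'wrist_torque': array([-0.01535603,  0.01957576, -0.01981378]), 'grip_width': 0.0875620391602664}
scene {'fx': 444.7983730022746, 'fy': 444.7983730022746, 'cx': 250.04187058766905, 'cy': 184.99780926462682, 'world_from_camera': array([[-0.44911064,  0.51461689, -0.73038968,  1.66267082],
       [ 0.89332282,  0.27377469, -0.35640113,  0.59862209],
       [ 0.01655217, -0.81253731, -0.58267414,  1.03840276],
       [ 0.        ,  0.        ,  0.        ,  1.        ]])}
top {'fx': 497.45739497687924, 'fy': 497.45739497687924, 'cx': 264.1844545655738, 'cy': 196.39747524434642, 'world_from_camera': array([[-0.02769335, -0.99738525,  0.06675139,  0.44008621],
       [-0.99938991,  0.02904691,  0.01939291,  0.02001001],
       [-0.02128113, -0.06617361, -0.99758116,  1.52581731],
       [ 0.        ,  0.        ,  0.        ,  1.        ]])}
0.025
```

View pics/scene0.png

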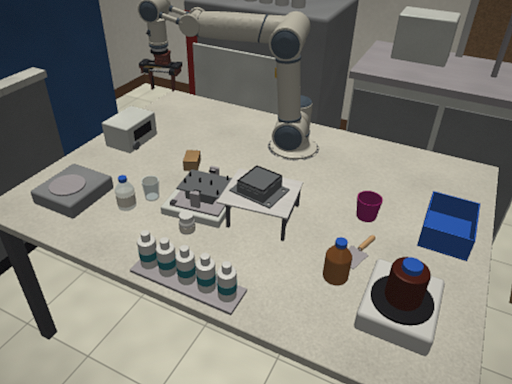

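View pics/top0.png

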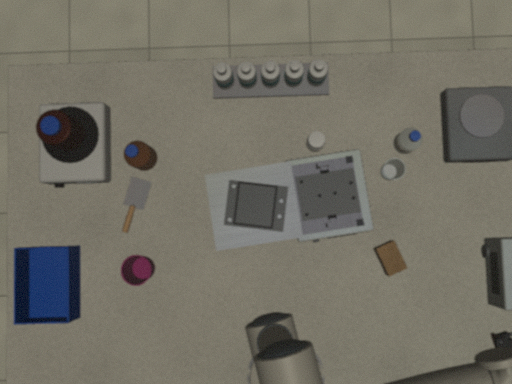

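The top view shows the shelf at about (250,205), with the tote on it at (256,205). The dock is to the right at (328,195) and the jar is close by at (316,140). I'll enlarge this area and measure.

```bash
cat > h.py <<'E'
import numpy as np,cv2
def load(f): return dict(np.load(f))
def ray(c,u,v,z):
    T=c['world_from_camera'];d=T[:3,:3]@np.array([(u-c['cx'])/c['fx'],(v-c['cy'])/c['fy'],1.0]);o=T[:3,3]
    return o+d*(z-o[2])/d[2]
def proj(c,P):
    T=c['world_from_camera'];q=T[:3,:3].T@(np.asarray(P,float)-T[:3,3]);return np.array([c['cx']+c['fx']*q[0]/q[2],c['cy']+c['fy']*q[1]/q[2]])
def cloud(c):
    d=c['d'];v,u=np.mgrid[:d.shape[0],:d.shape[1]]
    P=np.stack([(u-c['cx'])/c['fx']*d,(v-c['cy'])/c['fy']*d,d],-1)
    T=c['world_from_camera'];return P@T[:3,:3].T+T[:3,3]
E
python3 - <<'E'
from h import *
c=load('top0.npz');p=c['p']
cv2.imwrite('pics/topcrop.png',cv2.resize(p[130:270,195:385,::-1],None,fx=4,fy=4,interpolation=cv2.INTER_CUBIC))
W=cloud(c)
for n,(u,v) in dict(lid=(256,205),shelf=(220,225),shelf2=(285,230),dock=(328,200),bench=(300,330),jar=(316,140)).items(): print(n,W[v-1:v+2,u-1:u+2].reshape(-1,3).mean(0).round(4))
z=W[:,:,2];m=(z[130:270,195:385])
cv2.imwrite('pics/topz.png',cv2.resize(np.clip(m/0.2*255,0,255).astype(np.uint8),None,fx=4,fy=4,interpolation=cv2.INTER_NEAREST))
E
```

```text
lid [0.5084 0.0697 0.1607]
shelf [0.4569 0.1757 0.1091]
shelf2 [ 0.4376 -0.0089  0.107 ]
dock [ 0.5204 -0.1358  0.0898]
bench [ 0.1354 -0.0471  0.0005]
jar [ 0.6999 -0.1092  0.0686]
```

View pics/topcrop.png

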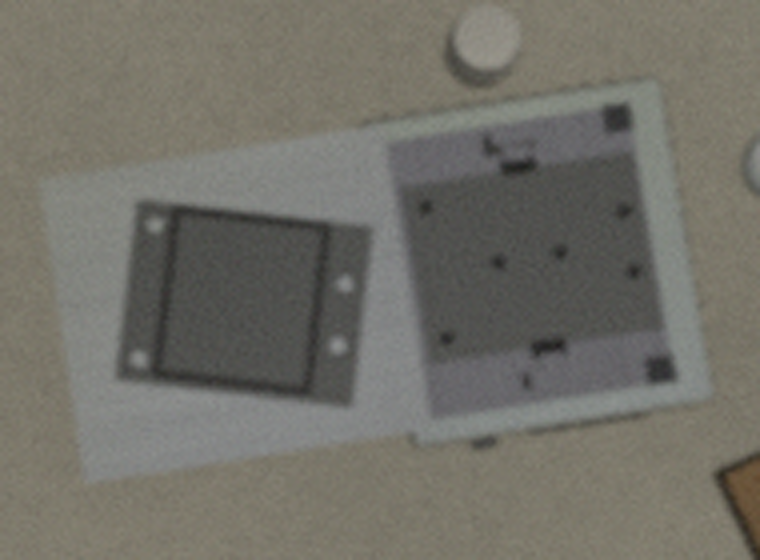

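View pics/topz.png

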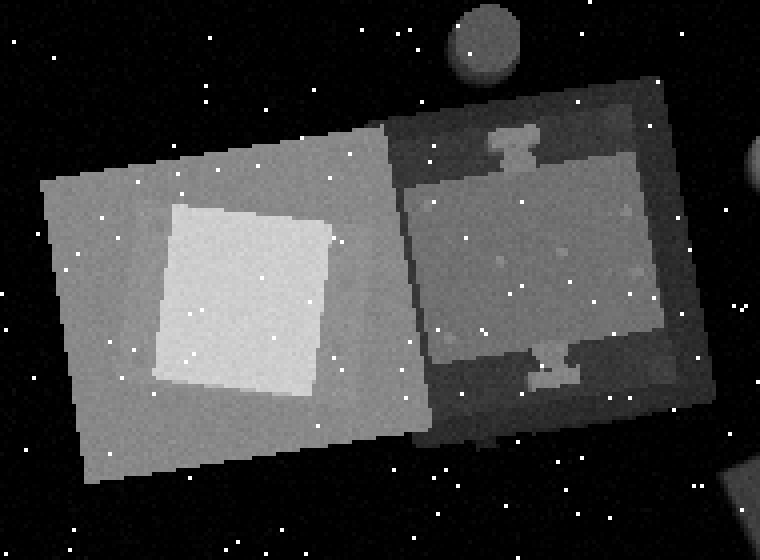

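The wide-spaced holes are on the +y side, so no half turn is needed. Next I'll measure the holes, posts and lid corners.

```bash
cat >> h.py <<'E'
HO=np.array([(-22,-70),(22,-70),(0,-20),(0,25),(-48,70),(48,70)])/1000.
def fit2(A,B):  # B = R A + t ; returns angle,t,residual
    a=A-A.mean(0);b=B-B.mean(0)
    th=np.arctan2((a[:,0]*b[:,1]-a[:,1]*b[:,0]).sum(),(a*b).sum())
    R=np.array([[np.cos(th),-np.sin(th)],[np.sin(th),np.cos(th)]]);t=B.mean(0)-R@A.mean(0)
    return th,t,np.linalg.norm(A@R.T+t-B,axis=1)
def refine(g,u,v,r=3,dark=True):
    u0,v0=int(round(u)),int(round(v));P=g[v0-r:v0+r+1,u0-r:u0+r+1].astype(float)
    w=np.maximum((np.median(P)-P) if dark else (P-np.median(P)),0);w[w<0.3*w.max()]=0
    y,x=np.mgrid[-r:r+1,-r:r+1];return u0+(w*x).sum()/w.sum(),v0+(w*y).sum()/w.sum()
def blob_z(c,W,cond,z):
    m=cond.astype(np.uint8);m=cv2.morphologyEx(m,cv2.MORPH_CLOSE,np.ones((3,3)));n,l,s,_=cv2.connectedComponentsWithStats(m)
    k=1+np.argmax(s[1:,4]);ys,xs=np.nonzero(l==k);w=np.array([ray(c,x,y,z)[:2] for x,y in zip(xs,ys)])
    return cv2.minAreaRect((w*1000).astype(np.float32)),w
E
python3 - <<'E'
from h import *
c=load('top0.npz');g=cv2.cvtColor(c['p'],cv2.COLOR_RGB2GRAY)
cr=lambda x,y:(195+x/4,130+y/4)
H=[(345,284),(338,345),None,None,(155,225),(138,358)]
D=[(625,210),(635,271),(560,252),(498,262),(425,207),(447,339)]
# image up = +x ; order: (-22,-70) is lower (image) right
H=[(338,345),(345,284),None,None,(138,358),(155,225)]
D=[(635,271),(625,210),(560,252),(498,262),(447,339),(425,207)]
hw=np.array([ray(c,*refine(g,*cr(*q),dark=False),0.111)[:2] for q in H if q])
dw=np.array([ray(c,*refine(g,*cr(*q)),0.105)[:2] for q in D])
for A,B in ((HO[[0,1,4,5]],hw),(HO,dw)):
    th,t,r=fit2(A,B);print(np.degrees(th),t.round(4),(r*1000).round(1))
W=cloud(c);z=W[:,:,2];reg=np.zeros(z.shape,bool);reg[130:270,195:385]=1
print(blob_z(c,W,reg&(z>.14),.162)[0]);print(blob_z(c,W,reg&(z>.08)&(z<.0985),.09)[0]);print(blob_z(c,W,reg&(z>.1),.108)[0])
E
```

```text
-8.294801031564013 [0.5099 0.0726] [0.5 0.4 0.7 0.4]
7.490446470504576 [ 0.5374 -0.1339] [0.9 0.5 0.2 0.6 0.6 0.9]
((509.3285827636719, 72.21417999267578), (118.36583709716797, 127.83644104003906), 76.95120239257812)
((538.5253295898438, -132.10362243652344), (163.4698944091797, 177.34527587890625), 7.440998554229736)
((505.9667053222656, 81.99827575683594), (226.98265075683594, 257.22979736328125), 7.560506343841553)
```

```bash
cat >> h.py <<'E'
DK=np.array([0.5374,-0.1339]);DY=7.49
def tgt(px,py,z,yaw=0.0,dock=True):
    """print the move to dock-frame (px,py), world TCP height z, tool x along dock y + yaw deg"""
    from rig import arm
    from scipy.spatial.transform import Rotation as Ro
    s=arm.read_state();a=np.radians(DY);ex=np.array([np.cos(a),np.sin(a)]);ey=np.array([-np.sin(a),np.cos(a)])
    P=np.r_[DK+ex*px+ey*py,z];b=np.radians(DY+90+yaw)
    X=np.array([np.cos(b),np.sin(b),0]);Z=np.array([0,0,-1.]);R=np.stack([X,np.cross(Z,X),Z],1)
    E=s['eef_rot'];sh=E.T@(P-s['eef_pos']);w=Ro.from_matrix(E.T@R).as_rotvec(degrees=True)
    print('t',round(s['time_s'],2),'F',s['ft_force'].round(1),'grip',round(s['grip_width'],4),'target',P.round(4),'shift',sh.round(4),'turn',w.round(2))
def where():
    from rig import arm
    s=arm.read_state();a=np.radians(DY);d=s['eef_pos'][:2]-DK
    print('dock-frame tcp',round(d@[np.cos(a),np.sin(a)],4),round(d@[-np.sin(a),np.cos(a)],4),s['eef_pos'][2].round(4),'F',s['ft_force'].round(1),'t',round(s['time_s'],2))
E
python3 -c "
from h import *
tgt(0,.308,.247)
c=load('top0.npz')
for n,u,v,z in(('amber',140,155,.1),('jar',316,140,.07),('clear',409,140,.1)):print(n,ray(c,u,v,z))"
```

```text
t 0.1 F [-0.4  0.3 -0.1] grip 0.0874 target [0.4973 0.1715 0.247 ] shift [ 0.5253 -0.6273  0.0008] turn [-8.000e-02 -7.000e-02 -8.146e+01]
amber [0.66645903 0.40503282 0.1       ]
jar [ 0.69968126 -0.10909279  0.07      ]
clear [ 0.685907   -0.37331859  0.1       ]
```

play_rows --pt "0.525 -0.627 0 0 0 -81.5 0.07" --pt "0.525 -0.627 0 0 0 -81.5 0.07" --pt "0.525 -0.627 0 0 0 -81.5 0.07" --pt "0.525 -0.627 0 0 0 -81.5 0.07" --pt "0.525 -0.627 0 0 0 -81.5 0.07"

```text
time_s: 0.6
eef_pos: [0.2673, -0.3462, 0.2471]
eef_rot: [[0.51, 0.86, -0.0], [0.86, -0.51, 0.001], [0.0, -0.0, -1.0]]
ft_force: [1.0, 0.7, 0.1]
grip_width: 0.0697
```

```bash
python3 -c "
from h import *
tgt(0,.308,.247)"
```

```text
t 0.6 F [1.  0.7 0.1] grip 0.0697 target [0.4973 0.1715 0.247 ] shift [ 5.626e-01 -6.630e-02  3.000e-04] turn [-2.000e-02 -3.000e-02 -3.817e+01]
```

play_rows --pt "0.563 -0.066 0 0 0 -38.2 0.07" --pt "0.563 -0.066 0 0 0 -38.2 0.07" --pt "0.563 -0.066 0 0 0 -38.2 0.07" --pt "0.563 -0.066 0 0 0 -38.2 0.07" --pt "0.563 -0.066 0 0 0 -38.2 0.07"

```text
time_s: 1.1
eef_pos: [0.3701, -0.1183, 0.2475]
eef_rot: [[-0.13, 0.992, 0.0], [0.992, 0.13, -0.0], [-0.0, 0.0, -1.0]]
ft_force: [0.5, -0.3, -0.3]
grip_width: 0.0698
```

```bash
python3 -c "
from h import *
tgt(0,.308,.247)"
```

```text
t 1.1 F [ 0.5 -0.3 -0.3] grip 0.0698 target [0.4973 0.1715 0.247 ] shift [0.2708 0.1638 0.0005] turn [ 0.02  0.01 -0.02]
```

play_rows --pt "0.271 0.164 0 0 0 0 0.07" --pt "0.271 0.164 0 0 0 0 0.07" --pt "0.271 0.164 0 0 0 0 0.07" --pt "0.271 0.164 0 0 0 0 0.07" --pt "0.271 0.164 0 0 0 0 0.07"

```text
time_s: 1.6
eef_pos: [0.4718, 0.1104, 0.2473]
eef_rot: [[-0.126, 0.992, -0.0], [0.992, 0.126, -0.0], [-0.0, -0.0, -1.0]]
ft_force: [0.3, -0.7, -0.3]
grip_width: 0.0703
```

```bash
cat >> h.py <<'E'
def snap(n,k,save=True):
    from rig import arm
    c=arm.camera_params(n);p,d=arm.read_camera(n);np.savez(f'{n}{k}.npz',p=p,d=d,**c)
    cv2.imwrite(f'pics/{n}{k}.png',p[:,:,::-1]);return load(f'{n}{k}.npz')
E
python3 -c "
from h import *
tgt(0,.308,.247);print(snap('wrist',1)['world_from_camera'])"
```

```text
t 1.6 F [ 0.3 -0.7 -0.3] grip 0.0703 target [0.4973 0.1715 0.247 ] shift [0.0574 0.033  0.0003] turn [-0.    0.01 -0.26]
[[ 9.91916973e-01  1.22953964e-01  3.13534898e-02  4.63772736e-01]
 [ 1.26888558e-01 -9.60942726e-01 -2.45943838e-01  1.77190720e-01]
 [-1.10861893e-04  2.47934267e-01 -9.68776851e-01  3.83536985e-01]
 [ 0.00000000e+00  0.00000000e+00  0.00000000e+00  1.00000000e+00]]
```

View pics/wrist1.png

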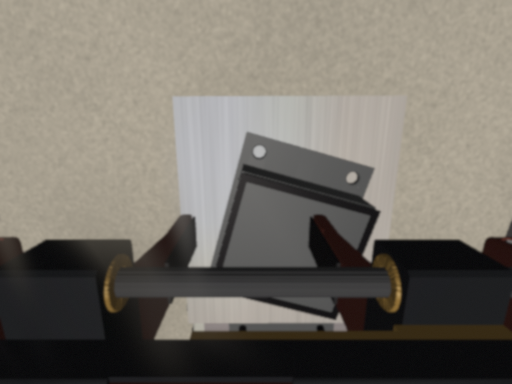

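The wrist view shows the +y flange holes at (259,152) and (352,178). I'll check these against the top camera's fit, then finish the approach.

```bash
python3 -c "
from h import *
c=load('wrist1.npz');g=cv2.cvtColor(c['p'],cv2.COLOR_RGB2GRAY)
a=[ray(c,*refine(g,u,v,10,False),.111)[:2] for u,v in((259,152),(352,178))];print(a,np.linalg.norm(a[0]-a[1]))
th=np.radians(-8.29);R=np.array([[np.cos(th),-np.sin(th)],[np.sin(th),np.cos(th)]]);print(HO[4:]@R.T+[.5099,.0726])
tgt(0,.308,.147)"
```

```text
[array([0.47400585, 0.14836187]), array([0.56826647, 0.13449811])] 0.095274698617415
[[0.4724944  0.14878938]
 [0.56749129 0.13494776]]
t 1.65 F [-4.5  2.  -1.6] grip 0.0699 target [0.4973 0.1715 0.147 ] shift [0.0512 0.0313 0.0988] turn [-0.07 -0.24  0.02]
```

play_rows --pt "0.057 0.033 0 0 0 -0.2 0.07" --pt "0.057 0.033 0 0 0 -0.2 0.07" --pt "0.057 0.033 0.04 0 0 -0.2 0.07" --pt "0.057 0.033 0.07 0 0 -0.2 0.07" --pt "0.057 0.033 0.09 0 0 -0.2 0.07"

```text
time_s: 2.15
eef_pos: [0.4961, 0.1682, 0.1546]
eef_rot: [[-0.129, 0.992, -0.004], [0.992, 0.129, -0.001], [-0.001, -0.004, -1.0]]
ft_force: [0.6, 0.1, 0.0]
grip_width: 0.07
```

```bash
python3 -c "
from h import *
where();tgt(0,.298,.147)"
```

```text
dock-frame tcp -0.0016 0.3049 0.1546 F [0.6 0.1 0. ] t 2.15
t 2.15 F [0.6 0.1 0. ] grip 0.07 target [0.4986 0.1616 0.147 ] shift [-0.0069  0.0016  0.0076] turn [-0.22  0.05 -0.08]
```

play_rows --pt "0 0.0015 0.004 0 0 0 0.07" --pt "-0.003 0.0015 0.0075 0 0 0 0.07" --pt "-0.01 0.0015 0.0075 0 0 0 0.07" --pt "-0.016 0.0015 0.0075 0 0 0 0.07" --pt "-0.021 0.0015 0.0075 0 0 0 0.07"

```text
time_s: 2.65
eef_pos: [0.5016, 0.1485, 0.1517]
eef_rot: [[-0.129, 0.992, 0.001], [0.992, 0.129, 0.003], [0.003, 0.002, -1.0]]
ft_force: [-3.5, 5.8, 2.8]
grip_width: 0.0698
```

play_rows --pt "-0.004 0 0 0 0 0 0.07" --pt "-0.008 0 0 0 0 0 0.07" --pt "-0.012 0 0 0 0 0 0.07" --pt "-0.016 0 0 0 0 0 0.07" --pt "-0.02 0 0 0 0 0 0.07"

```text
time_s: 3.15
eef_pos: [0.5037, 0.1294, 0.1517]
eef_rot: [[-0.129, 0.992, 0.001], [0.992, 0.129, 0.003], [0.003, 0.001, -1.0]]
ft_force: [-3.1, 6.8, 3.3]
grip_width: 0.0701
```

```bash
python3 -c "
from h import *
where();snap('top',2);c=snap('wrist',2);where()
t=load('top2.npz');cv2.imwrite('pics/tc2.png',cv2.resize(t['p'][130:270,195:385,::-1],None,fx=4,fy=4,interpolation=cv2.INTER_CUBIC))"
```

```text
dock-frame tcp 0.0009 0.2654 0.1517 F [-3.1  6.8  3.3] t 3.15
dock-frame tcp 0.001 0.2648 0.1516 F [-2.7  3.5  2.8] t 3.25
```

View pics/tc2.png

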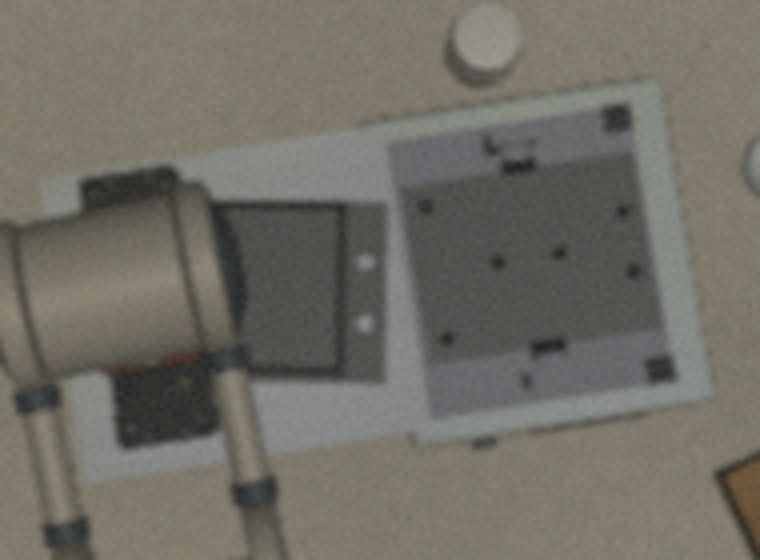

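View pics/wrist2.png

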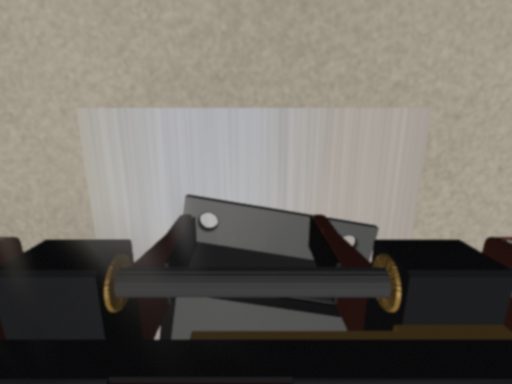

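The tote has turned about half of what it needs: its front edge is now vertical at column 383. Push on.

play_rows --pt "-0.004 0 0 0 0 0 0.07" --pt "-0.008 0 0 0 0 0 0.07" --pt "-0.012 0 0 0 0 0 0.07" --pt "-0.016 0 0 0 0 0 0.07" --pt "-0.02 0 0 0 0 0 0.07"

```text
time_s: 3.75
eef_pos: [0.5062, 0.1095, 0.1517]
eef_rot: [[-0.129, 0.992, 0.0], [0.992, 0.129, 0.003], [0.003, 0.001, -1.0]]
ft_force: [-3.4, 6.4, 3.4]
grip_width: 0.0699
```

```bash
cat >> h.py <<'E'
def topc(k):
    t=snap('top',k);cv2.imwrite(f'pics/tc{k}.png',cv2.resize(t['p'][130:270,195:385,::-1],None,fx=4,fy=4,interpolation=cv2.INTER_CUBIC));return t
def front(k,dz=0.0):
    """front holes from top view: bright blobs in the front part"""
    t=load(f'top{k}.npz');g=cv2.cvtColor(t['p'],cv2.COLOR_RGB2GRAY).astype(float)
    return t,g
def dockf(P):
    a=np.radians(DY);d=np.asarray(P)[:2]-DK;return np.array([d@[np.cos(a),np.sin(a)],d@[-np.sin(a),np.cos(a)]])
E
python3 -c "
from h import *
where();topc(3);where()"
```

```text
dock-frame tcp 0.0008 0.2454 0.1517 F [-3.4  6.4  3.4] t 3.75
dock-frame tcp 0.0009 0.2448 0.1517 F [-3.7  5.5  3. ] t 3.8
```

View pics/tc3.png

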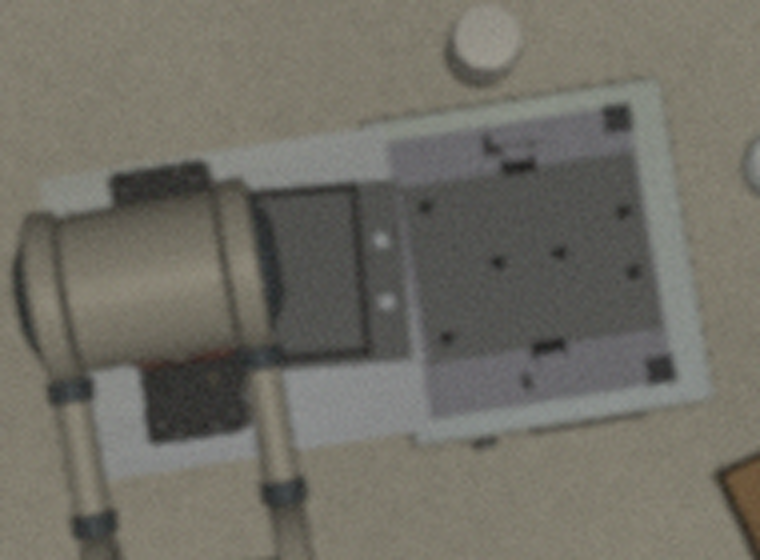

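```bash
cat >> h.py <<'E'
def fr(k,lo,hi,zz=.111):
    """lo=(-22) hole, hi=(+22) hole, crop pixels"""
    t,g=front(k);q=[ray(t,*refine(g,195+p[0]/4,130+p[1]/4,3,False),zz) for p in (lo,hi)]
    A,B=map(dockf,q);d=B-A;th=np.arctan2(d[1],d[0]);m=(A+B)/2
    c=m+.070*np.array([-np.sin(th),np.cos(th)])
    print('hole dist',np.hypot(*d).round(4),'yaw err deg',np.degrees(th).round(2),'front mid',m.round(4),'tote centre(dock)',c.round(4))
E
python3 -c "
from h import *
fr(3,(387,301),(381,240))"
```

```text
hole dist 0.0441 yaw err deg -3.41 front mid [0.0065 0.1065] tote centre(dock) [0.0106 0.1764]
```

Yaw is -3.4° from the dock, and the tote sits 10 mm off in +x. I'll push on diagonally, letting wall friction carry it towards -x.

play_rows --pt "-0.006 0 0 0 0 0 0.07" --pt "-0.012 -0.002 0 0 0 0 0.07" --pt "-0.018 -0.004 0 0 0 0 0.07" --pt "-0.024 -0.006 0 0 0 0 0.07" --pt "-0.03 -0.008 0 0 0 0 0.07"

```text
time_s: 4.3
eef_pos: [0.5031, 0.0786, 0.1516]
eef_rot: [[-0.13, 0.991, 0.003], [0.991, 0.13, 0.003], [0.003, 0.003, -1.0]]
ft_force: [2.0, 5.4, 1.4]
grip_width: 0.0703
```

```bash
python3 -c "
from h import *
where();topc(4)"
```

```text
dock-frame tcp -0.0063 0.2151 0.1516 F [2.  5.4 1.4] t 4.3
```

View pics/tc4.png

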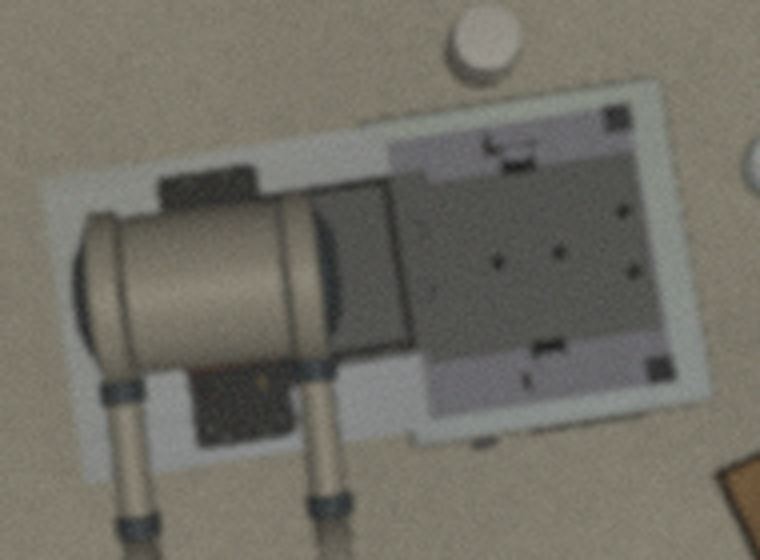

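```bash
cat >> h.py <<'E'
def lid(k,zl=.162):
    c=load(f'top{k}.npz');W=cloud(c);z=W[:,:,2];m=((z>zl-.008)&(z<zl+.008)).astype(np.uint8);m[:130]=0;m[270:]=0;m[:,:195]=0;m[:,385:]=0
    m=cv2.morphologyEx(m,cv2.MORPH_CLOSE,np.ones((3,3)));n,l,s,_=cv2.connectedComponentsWithStats(m);kk=1+np.argmax(s[1:,4]);m=(l==kk)
    pts=[]
    # image-space: front edge = rightmost per row ; +x side = topmost per col ; -x side = bottom per col
    R=[(np.nonzero(m[v])[0].max()+.5,v) for v in range(384) if m[v].any()]
    T=[(u,np.nonzero(m[:,u])[0].min()-.5,np.nonzero(m[:,u])[0].max()+.5) for u in range(512) if m[:,u].any()]
    f=lambda L:np.array([dockf(ray(c,u,v,zl)) for u,v in L])*1000
    F=f(R);U=f([(a,b) for a,b,_ in T]);B=f([(a,d) for a,_,d in T])
    def line(x,y,nm):
        p=np.polyfit(x,y,1)
        for _ in range(6):
            r=y-np.polyval(p,x);k=np.abs(r-np.median(r))<2.0
            if k.sum()<5:break
            p=np.polyfit(x[k],y[k],1)
        print(nm,'slope deg %.2f'%np.degrees(np.arctan(p[0])),'n',k.sum(),'/',len(x),'at mid',np.polyval(p,np.median(x[k])).round(1),'other range',x[k].min().round(),x[k].max().round())
        return p
    line(F[:,0],F[:,1],'front y(x)');line(U[:,1],U[:,0],'+x side x(y)');line(B[:,1],B[:,0],'-x side x(y)')
E
python3 -c "
from h import *
for k in (0,3,4):print(k);lid(k)"
```

```text
0
front y(x) slope deg -9.16 n 9 / 48 at mid 158.5 other range -40.0 -18.0
+x side x(y) slope deg -5.69 n 3 / 45 at mid 53.3 other range 183.0 188.0
-x side x(y) slope deg -3.15 n 4 / 45 at mid -54.3 other range 220.0 228.0
3
front y(x) slope deg -4.47 n 44 / 46 at mid 120.5 other range -51.0 67.0
+x side x(y) slope deg 9.21 n 12 / 30 at mid 71.2 other range 152.0 182.0
-x side x(y) slope deg 51.33 n 2 / 30 at mid -43.3 other range 150.0 152.0
4
front y(x) slope deg -0.15 n 43 / 46 at mid 94.0 other range -51.0 66.0
+x side x(y) slope deg 38.84 n 2 / 27 at mid 66.1 other range 128.0 130.0
-x side x(y) slope deg 51.89 n 1 / 27 at mid -45.0 other range 116.0 116.0
```

```bash
cat >> h.py <<'E'
def sides(k,y0,y1,zl=.162):
    c=load(f'top{k}.npz');W=cloud(c);z=W[:,:,2];m=((z>zl-.008)&(z<zl+.008));m[:130]=0;m[270:]=0;m[:,:195]=0;m[:,385:]=0
    hi=[];lo=[]
    for u in range(195,385):
        v=np.nonzero(m[:,u])[0]
        if len(v)<10: continue
        a=dockf(ray(c,u,v.min()-.5,zl));b=dockf(ray(c,u,v.max()+.5,zl))
        if y0<a[1]<y1: hi.append(a[0])
        if y0<b[1]<y1: lo.append(b[0])
    hi=np.array(hi)*1000;lo=np.array(lo)*1000
    print('hi',hi.round(1),'lo',lo.round(1),'mid',(np.median(hi)+np.median(lo))/2,'width',np.median(hi)-np.median(lo))
E
python3 -c "
from h import *
sides(3,.125,.15);sides(4,.097,.12)"
```

```text
hi [71.1 70.6 70.2 69.7 69.3 68.9 68.4 68.  67.5] lo [-51.5 -52.  -52.4 -50.1 -50.6 -51.  -51.4 -51.9 -52.3] mid 8.87705260521846 width 120.84385658584192
hi [68.9 68.5 68.1 67.6 69.9 69.5 69.  68.6] lo [-50.9 -51.3 -51.8 -52.2 -52.6 -50.4 -50.8 -51.2] mid 8.741545656848967 width 120.05849097297104
```

The tote is square to the dock (-0.15°) but 8.7 mm off in +x. I'll lift off and push it flush from the +x side.

play_rows --pt "0.015 0 0 0 0 0 0.07" --pt "0.02 0 -0.03 0 0 0 0.07" --pt "0.02 0 -0.075 0 0 0 0.07" --pt "0.02 0 -0.075 0 0 0 0.07"

```text
time_s: 4.75
eef_pos: [0.5016, 0.0986, 0.2324]
eef_rot: [[-0.129, 0.992, 0.011], [0.992, 0.129, 0.001], [-0.0, 0.011, -1.0]]
ft_force: [-0.2, 0.9, 0.8]
grip_width: 0.0702
```

```bash
python3 -c "
from h import *
where();tgt(.11,.149,.226,-90)"
```

```text
dock-frame tcp -0.0052 0.2352 0.2324 F [-0.2  0.9  0.8] t 4.75
t 4.75 F [-0.2  0.9  0.8] grip 0.0702 target [0.627  0.0282 0.226 ] shift [-0.086   0.1152  0.0077] turn [ 0.5  -0.47 89.93]
```

play_rows --pt "-0.086 0.115 0 0 0 90 0.07" --pt "-0.086 0.115 0 0 0 90 0.07" --pt "-0.086 0.115 0 0 0 90 0.07" --pt "-0.086 0.115 0 0 0 90 0.07" --pt "-0.086 0.115 0 0 0 90 0.07"

```text
time_s: 5.25
eef_pos: [0.6257, 0.0267, 0.2227]
eef_rot: [[0.588, 0.809, -0.004], [0.809, -0.588, -0.0], [-0.002, -0.003, -1.0]]
ft_force: [0.1, 1.1, 0.7]
grip_width: 0.0702
```

```bash
python3 -c "
from h import *
where();tgt(.11,.149,.226,-90)"
```

```text
dock-frame tcp 0.1085 0.1477 0.2227 F [0.1 1.1 0.7] t 5.25
t 5.25 F [0.1 1.1 0.7] grip 0.0702 target [0.627  0.0282 0.226 ] shift [ 0.0019  0.0002 -0.0033] turn [-0.09  0.2  46.49]
```

play_rows --pt "0 0 0 0 0 46.5 0.07" --pt "0 0 0 0 0 46.5 0.07" --pt "0 0 0 0 0 46.5 0.07" --pt "0 0 0 0 0 46.5 0.07" --pt "0 0 0 0 0 46.5 0.07"

```text
time_s: 5.75
eef_pos: [0.6249, 0.0277, 0.2247]
eef_rot: [[0.981, 0.192, -0.001], [0.192, -0.981, -0.0], [-0.001, 0.0, -1.0]]
ft_force: [0.0, 0.2, -0.0]
grip_width: 0.0699
```

play_rows --pt "0 0 0 0 0 3.6 0.07" --pt "0 0 0 0 0 3.6 0.07" --pt "0 0 0 0 0 3.6 0.07"

```text
time_s: 6.05
eef_pos: [0.6249, 0.0275, 0.2248]
eef_rot: [[0.99, 0.139, -0.0], [0.139, -0.99, -0.0], [-0.0, 0.0, -1.0]]
ft_force: [-0.0, -0.2, 0.3]
grip_width: 0.0702
```

```bash
python3 -c "
from h import *
where();tgt(.11,.149,.149,-90)"
```

```text
dock-frame tcp 0.1078 0.1486 0.2248 F [-0.  -0.2  0.3] t 6.05
t 6.05 F [-0.  -0.2  0.3] grip 0.0702 target [0.627  0.0282 0.149 ] shift [ 0.0022 -0.0003  0.0758] turn [0.01 0.02 0.49]
```

play_rows --pt "0.002 0 0.04 0 0 0.5 0.07" --pt "0.002 0 0.075 0 0 0.5 0.07" --pt "-0.01 0 0.075 0 0 0.5 0.07" --pt "-0.02 0 0.075 0 0 0.5 0.07" --pt "-0.026 0 0.075 0 0 0.5 0.07"

```text
time_s: 6.55
eef_pos: [0.5989, 0.0235, 0.1511]
eef_rot: [[0.992, 0.129, 0.001], [0.129, -0.992, -0.0], [0.001, 0.0, -1.0]]
ft_force: [0.1, 0.1, 0.6]
grip_width: 0.0698
```

play_rows --pt "-0.004 0 0 0 0 0 0.07" --pt "-0.007 0 0 0 0 0 0.07" --pt "-0.01 0 0 0 0 0 0.07" --pt "-0.0105 0 0 0 0 0 0.07"

```text
time_s: 6.95
eef_pos: [0.5897, 0.0222, 0.1515]
eef_rot: [[0.992, 0.128, 0.004], [0.128, -0.992, 0.0], [0.004, 0.0, -1.0]]
ft_force: [7.5, 0.0, 0.7]
grip_width: 0.0697
```

```bash
python3 -c "
from h import *
where();topc(5);tgt(.11,.149,.149,-90)
lid(5)
c=load('top5.npz');W=cloud(c)"
```

```text
dock-frame tcp 0.0722 0.148 0.1515 F [7.5 0.  0.7] t 6.95
t 7.0 F [ 4.3 -0.   0.1] grip 0.0699 target [0.627  0.0282 0.149 ] shift [ 0.0378 -0.0011  0.0026] turn [ 0.02 -0.2  -0.13]
front y(x) slope deg -9.29 n 28 / 44 at mid 107.5 other range -42.0 31.0
+x side x(y) slope deg 1.39 n 24 / 37 at mid 46.9 other range 117.0 184.0
-x side x(y) slope deg 9.09 n 7 / 37 at mid -60.5 other range 137.0 154.0
```

View pics/tc5.png

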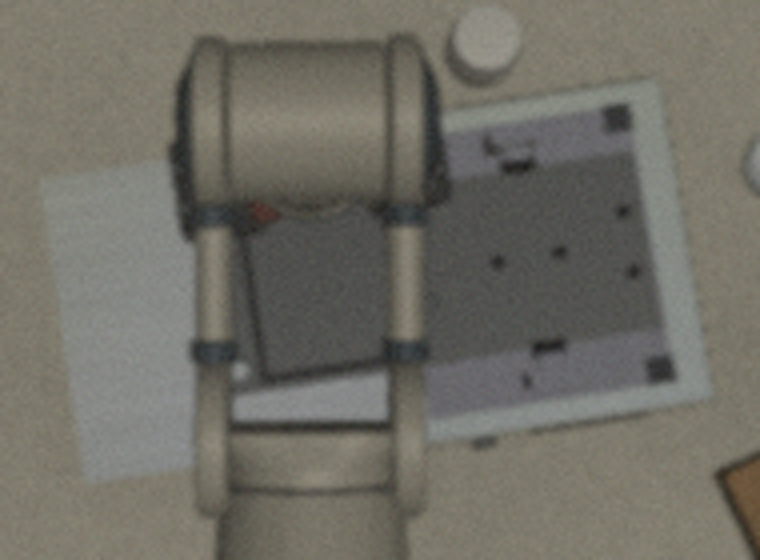

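The -x edge of the lid now lies at -60 mm, so the tote is close to centred. Retreat and go back behind it.

play_rows --pt "0.01 0 0 0 0 0 0.07" --pt "0.03 0 -0.03 0 0 0 0.07" --pt "0.03 0 -0.075 0 0 0 0.07" --pt "0.03 0 -0.075 0 0 0 0.07"

```text
time_s: 7.4
eef_pos: [0.6207, 0.0261, 0.2323]
eef_rot: [[0.992, 0.128, 0.009], [0.128, -0.992, -0.0], [0.009, 0.001, -1.0]]
ft_force: [-0.2, 0.4, 1.2]
grip_width: 0.0698
```

```bash
python3 -c "
from h import *
where();tgt(0,.25,.226,0)"
```

```text
dock-frame tcp 0.1034 0.1478 0.2323 F [-0.2  0.4  1.2] t 7.4
t 7.4 F [-0.2  0.4  1.2] grip 0.0698 target [0.5048 0.114  0.226 ] shift [-0.1037 -0.102   0.0052] turn [  0.47  -0.34 -90.13]
```

play_rows --pt "-0.104 -0.102 0 0 0 -90 0.07" --pt "-0.104 -0.102 0 0 0 -90 0.07" --pt "-0.104 -0.102 0 0 0 -90 0.07" --pt "-0.104 -0.102 0 0 0 -90 0.07" --pt "-0.104 -0.102 0 0 0 -90 0.07"

```text
time_s: 7.9
eef_pos: [0.5013, 0.1149, 0.2253]
eef_rot: [[0.632, 0.775, -0.0], [0.775, -0.632, -0.0], [-0.0, -0.0, -1.0]]
ft_force: [0.5, -0.4, -0.1]
grip_width: 0.0699
```

```bash
python3 -c "
from h import *
where();tgt(0,.25,.226,0)"
```

```text
dock-frame tcp -0.0033 0.2514 0.2253 F [ 0.5 -0.4 -0.1] t 7.9
t 7.9 F [ 0.5 -0.4 -0.1] grip 0.0699 target [0.5048 0.114  0.226 ] shift [ 0.0015  0.0033 -0.0007] turn [-2.000e-02  2.000e-02 -4.668e+01]
```

play_rows --pt "0.001 0.003 0 0 0 -46.7 0.07" --pt "0.001 0.003 0 0 0 -46.7 0.07" --pt "0.001 0.003 0 0 0 -46.7 0.07" --pt "0.001 0.003 0 0 0 -46.7 0.07" --pt "0.001 0.003 0 0 0 -46.7 0.07"

```text
time_s: 8.4
eef_pos: [0.5052, 0.1127, 0.2248]
eef_rot: [[-0.064, 0.998, -0.002], [0.998, 0.064, -0.0], [-0.0, -0.002, -1.0]]
ft_force: [-0.0, 0.1, -0.1]
grip_width: 0.0699
```

play_rows --pt "0 0 0 0 0 -4 0.07" --pt "0 0 0 0 0 -4 0.07" --pt "0 0 0 0 0 -4 0.07"

```text
time_s: 8.7
eef_pos: [0.5053, 0.1127, 0.2249]
eef_rot: [[-0.125, 0.992, -0.001], [0.992, 0.125, -0.0], [-0.0, -0.001, -1.0]]
ft_force: [0.1, -0.1, -0.6]
grip_width: 0.0698
```

```bash
python3 -c "
from h import *
where();tgt(0,.25,.15,0);topc(6);snap('wrist',6);lid(6);sides(6,.098,.13)"
```

```text
dock-frame tcp 0.0003 0.2487 0.2249 F [ 0.1 -0.1 -0.6] t 8.7
t 8.7 F [ 0.1 -0.1 -0.6] grip 0.0698 target [0.5048 0.114  0.15  ] shift [ 0.0013 -0.0003  0.0749] turn [-0.05  0.01 -0.31]
front y(x) slope deg -9.32 n 7 / 49 at mid 93.3 other range -60.0 4.0
+x side x(y) slope deg 19.29 n 8 / 40 at mid 59.1 other range 93.0 157.0
-x side x(y) slope deg 9.09 n 7 / 40 at mid -60.5 other range 137.0 154.0
hi [59.3 58.9 58.5 60.8 60.3 59.9 59.4 59.  58.6 60.8 60.4 60. ] lo [-60.4 -60.8 -61.3 -61.7 -59.4 -59.9 -60.3 -60.7 -61.2 -61.6 -59.3 -59.8] mid -0.45773538511803835 width 120.22092422600912
```

View pics/tc6.png

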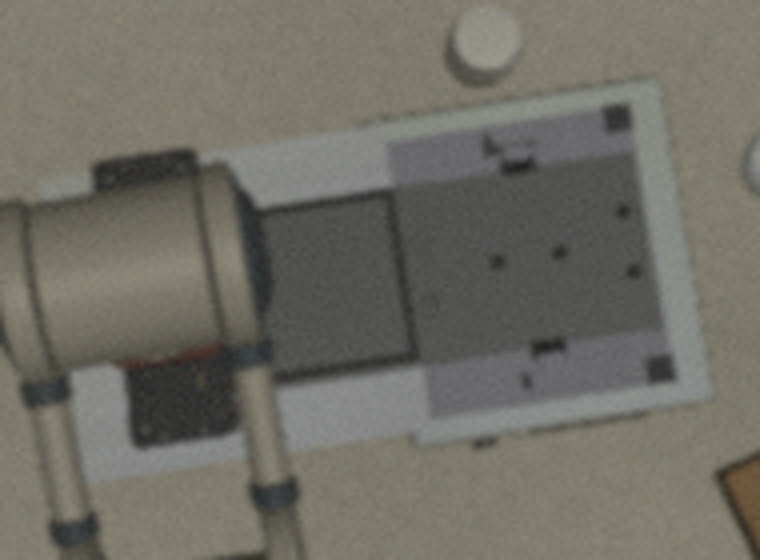

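View pics/wrist6.png

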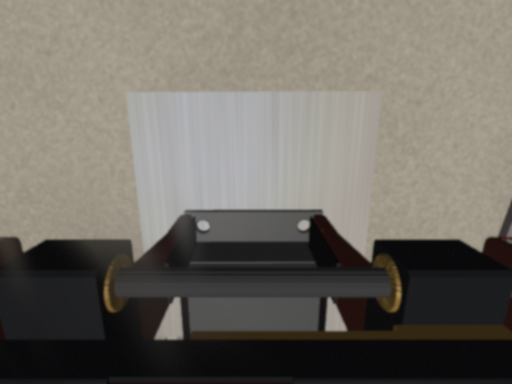

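The tote is square and centred in x (-0.5 mm), so I'll do the straight push now.

play_rows --pt "0 0 0.035 0 0 -0.3 0.07" --pt "0 0 0.075 0 0 -0.3 0.07" --pt "-0.015 0 0.075 0 0 -0.3 0.07" --pt "-0.03 0 0.075 0 0 -0.3 0.07" --pt "-0.036 0 0.075 0 0 -0.3 0.07"

```text
time_s: 9.3
eef_pos: [0.5108, 0.0757, 0.1525]
eef_rot: [[-0.131, 0.991, 0.003], [0.991, 0.131, 0.001], [0.001, 0.003, -1.0]]
ft_force: [-0.7, 3.6, -2.0]
grip_width: 0.0697
```

play_rows --pt "-0.006 0 0 0 0 0 0.07" --pt "-0.013 0 0 0 0 0 0.07" --pt "-0.02 0 0 0 0 0 0.07" --pt "-0.027 0 0 0 0 0 0.07" --pt "-0.034 0 0 0 0 0 0.07"

```text
time_s: 9.8
eef_pos: [0.5152, 0.0439, 0.1526]
eef_rot: [[-0.133, 0.991, 0.003], [0.991, 0.133, 0.002], [0.002, 0.004, -1.0]]
ft_force: [-1.2, 5.3, 1.7]
grip_width: 0.0699
```

play_rows --pt "-0.007 0 0 0 0 0 0.07" --pt "-0.014 0 0 0 0 0 0.07" --pt "-0.021 0 0 0 0 0 0.07" --pt "-0.028 0 0 0 0 0 0.07" --pt "-0.035 0 0 0 0 0 0.07"

```text
time_s: 10.3
eef_pos: [0.5198, 0.0092, 0.1526]
eef_rot: [[-0.133, 0.991, 0.003], [0.991, 0.133, 0.002], [0.002, 0.003, -1.0]]
ft_force: [-1.0, 5.5, 2.4]
grip_width: 0.0706
```

```bash
python3 -c "
from h import *
where();tgt(0,.25,.15,0);topc(7);lid(7);sides(7,.025,.06)"
```

```text
dock-frame tcp 0.0012 0.1442 0.1526 F [-1.   5.5  2.4] t 10.3
t 10.3 F [-1.   5.5  2.4] grip 0.0706 target [0.5048 0.114  0.15  ] shift [ 0.1058 -0.0009  0.0028] turn [ 0.2  -0.11  0.14]
front y(x) slope deg -0.18 n 43 / 45 at mid 23.2 other range -60.0 57.0
+x side x(y) slope deg 20.16 n 3 / 18 at mid 32.8 other range 43.0 48.0
-x side x(y) slope deg 0.30 n 17 / 18 at mid -59.7 other range 24.0 68.0
hi [60.2 59.8 59.4 61.6 61.2 60.8 60.3 59.9 59.4] lo [-60.4 -60.9 -58.6 -59.  -59.5 -59.9 -60.3 -60.7 -58.5 -58.9 -59.3 -59.8] mid 0.30714074625278087 width 119.84780384402919
```

View pics/tc7.png

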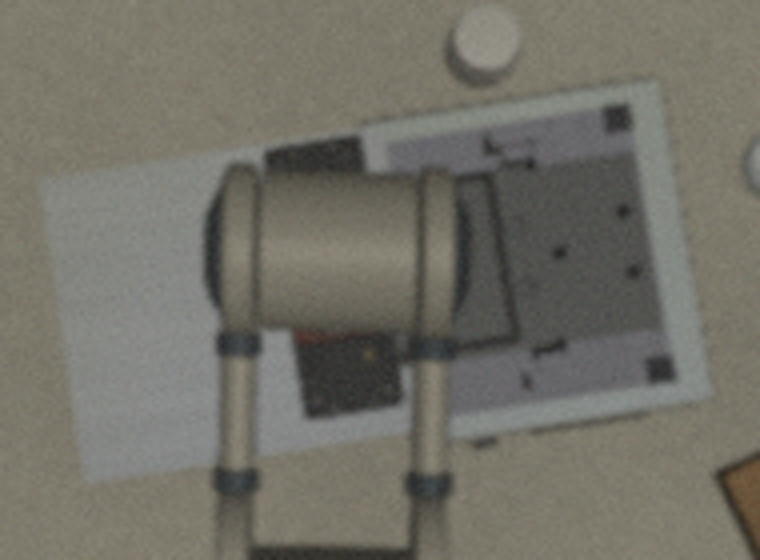

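play_rows --pt "-0.007 0 0 0 0 0 0.07" --pt "-0.014 0 0 0 0 0 0.07" --pt "-0.021 0 0 0 0 0 0.07" --pt "-0.028 0 0 0 0 0 0.07" --pt "-0.035 0 0 0 0 0 0.07"

```text
time_s: 10.85
eef_pos: [0.5244, -0.0251, 0.1525]
eef_rot: [[-0.133, 0.991, 0.003], [0.991, 0.133, 0.002], [0.002, 0.004, -1.0]]
ft_force: [-1.7, 7.4, 2.0]
grip_width: 0.0701
```

play_rows --pt "-0.006 0 0 0 0 0 0.07" --pt "-0.012 0 0 0 0 0 0.07" --pt "-0.018 0 0 0 0 0 0.07" --pt "-0.024 0 0 0 0 0 0.07" --pt "-0.03 0 0 0 0 0 0.07"

```text
time_s: 11.35
eef_pos: [0.5284, -0.0548, 0.1525]
eef_rot: [[-0.133, 0.991, 0.003], [0.991, 0.133, 0.002], [0.002, 0.003, -1.0]]
ft_force: [-0.3, 7.6, 3.6]
grip_width: 0.0704
```

```bash
python3 -c "
from h import *
where();topc(8);lid(8);sides(8,-.038,-.02)"
```

```text
dock-frame tcp 0.0014 0.0796 0.1525 F [-0.3  7.6  3.6] t 11.35
front y(x) slope deg 0.18 n 26 / 28 at mid -41.6 other range -59.0 11.0
+x side x(y) slope deg -48.66 n 6 / 13 at mid -38.5 other range -26.0 -9.0
-x side x(y) slope deg 1.22 n 13 / 13 at mid -59.1 other range -40.0 -7.0
hi [] lo [-59.5 -59.9 -60.3 -58.1 -58.5 -58.9] mid nan width nan
  return _methods._mean(a, axis=axis, dtype=dtype,
  ret = ret.dtype.type(ret / rcount)
```

View pics/tc8.png

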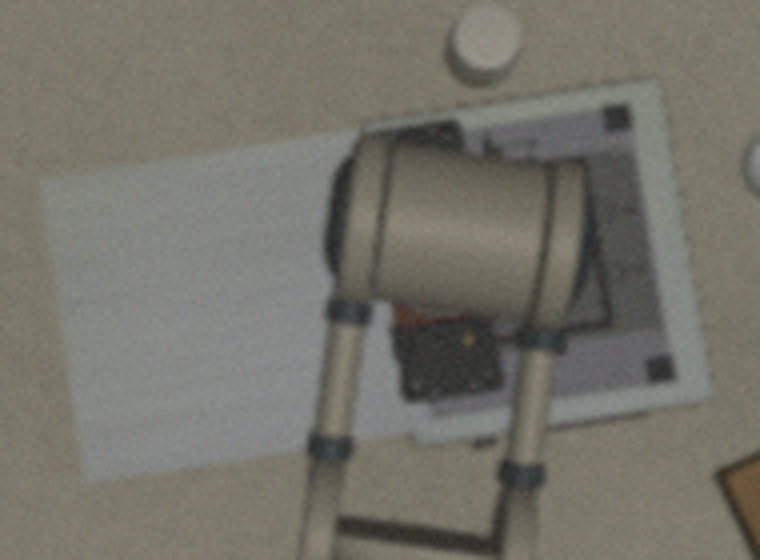

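play_rows --pt "-0.002 0 0 0 0 0 0.07" --pt "-0.004 0 0 0 0 0 0.07" --pt "-0.006 0 0 0 0 0 0.07" --pt "-0.008 0 0 0 0 0 0.07" --pt "-0.01 0 0 0 0 0 0.07"

```text
time_s: 11.9
eef_pos: [0.5297, -0.0646, 0.1524]
eef_rot: [[-0.133, 0.991, 0.003], [0.991, 0.133, 0.002], [0.002, 0.003, -1.0]]
ft_force: [-0.8, 6.5, 3.4]
grip_width: 0.07
```

play_rows --pt "-0.001 0 0 0 0 0 0.07" --pt "-0.0015 0 0 0 0 0 0.07" --pt "-0.002 0 0 0 0 0 0.07"

```text
time_s: 12.2
eef_pos: [0.5298, -0.0675, 0.1519]
eef_rot: [[-0.133, 0.991, 0.003], [0.991, 0.133, 0.0], [-0.0, 0.003, -1.0]]
ft_force: [0.2, -0.3, 0.5]
grip_width: 0.0699
```

```bash
python3 -c "
from h import *
where();c=topc(9);W=cloud(c);z=W[:,:,2];
m=(z>.145)&(z<.17);m[:150]=0;m[220:]=0;m[:,335:360]*=1;m[:,:335]=0;m[:,360:]=0;print(m.sum(),np.median(z[m]))
c=load('top8.npz');z=cloud(c)[:,:,2];m=(z>.145)&(z<.17);m[:150]=0;m[220:]=0;m[:,:335]=0;m[:,360:]=0;print(m.sum(),np.median(z[m]))
lid(9,.160)"
```

```text
dock-frame tcp 0.0012 0.0669 0.1519 F [ 0.2 -0.3  0.5] t 12.2Traceback (most recent call last):
  File "<string>", line 4, in <module>
    m=(z>.145)&(z<.17);m[:150]=0;m[220:]=0;m[:,335:360]*=1;m[:,:335]=0;m[:,360:]=0;print(m.sum(),np.median(z[m]))
                                           ^^^^^^^^^^^^^^^
numpy._core._exceptions._UFuncOutputCastingError: Cannot cast ufunc 'multiply' output from dtype('int64') to dtype('bool') with casting rule 'same_kind'
```

The contact force went to zero at TCP y = 0.0669 m, which suggests the tote dropped. I'll check its height.

```bash
python3 -c "
from h import *
for k in (8,9):
  c=load(f'top{k}.npz');z=cloud(c)[:,:,2];m=(z>.145)&(z<.17);m[:150]=0;m[220:]=0;m[:,:335]=0;m[:,360:]=0;print(k,m.sum(),np.median(z[m]))
lid(9,.157)
tgt(0,.10,.225)"
```

```text
8 169 0.16128321916091282
9 144 0.1576364503728347
front y(x) slope deg -0.17 n 21 / 23 at mid -55.3 other range -58.0 -2.0
+x side x(y) slope deg -36.70 n 4 / 13 at mid -37.9 other range -55.0 -30.0
-x side x(y) slope deg -0.61 n 13 / 13 at mid -59.9 other range -55.0 -21.0
t 12.25 F [-0.6 -0.8 -0.2] grip 0.0697 target [ 0.5244 -0.0348  0.225 ] shift [ 0.0337 -0.0008 -0.0734] turn [0.12 0.09 0.1 ]
```

View pics/tc9.png

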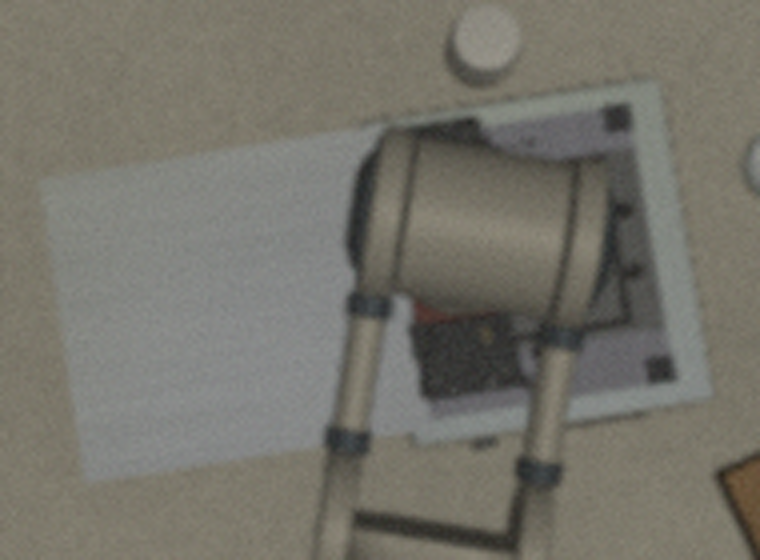

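It has dropped: the lid is at z = 0.158 m and the tote is centred. Retreat, close the fingers, and move over the lid's middle.

play_rows --pt "0.015 0 0 0 0 0 0.07" --pt "0.02 0 -0.03 0 0 0 0.03" --pt "0.02 0 -0.065 0 0 0 0" --pt "0.0 0 -0.065 0 0 0 0" --pt "-0.04 0 -0.065 0 0 0 0"

```text
time_s: 12.75
eef_pos: [0.5353, -0.1057, 0.2179]
eef_rot: [[-0.136, 0.991, 0.005], [0.991, 0.136, -0.001], [-0.001, 0.004, -1.0]]
ft_force: [0.5, -0.8, -1.5]
grip_width: 0.0416
```

```bash
python3 -c "
from h import *
where();tgt(0,0,.19)"
```

```text
dock-frame tcp 0.0016 0.0283 0.2179 F [ 0.5 -0.8 -1.5] t 12.75
t 12.75 F [ 0.5 -0.8 -1.5] grip 0.0416 target [ 0.5374 -0.1339  0.19  ] shift [-0.0282 -0.0019  0.0279] turn [0.25 0.08 0.33]
```

play_rows --pt "-0.027 -0.0015 0 0 0 0.3 0" --pt "-0.027 -0.0015 0 0 0 0.3 0" --pt "-0.027 -0.0015 0.01 0 0 0.3 0" --pt "-0.027 -0.0015 0.02 0 0 0.3 0" --pt "-0.027 -0.0015 0.026 0 0 0.3 0"

```text
time_s: 13.25
eef_pos: [0.5361, -0.133, 0.1873]
eef_rot: [[-0.128, 0.992, -0.002], [0.992, 0.128, 0.001], [0.001, -0.002, -1.0]]
ft_force: [-0.5, 0.9, 0.9]
grip_width: 0.0018
```

```bash
python3 -c "
from h import *
where();tgt(0,0,.18)"
```

```text
dock-frame tcp -0.0012 0.0011 0.1873 F [-0.5  0.9  0.9] t 13.25
t 13.25 F [-0.5  0.9  0.9] grip 0.0018 target [ 0.5374 -0.1339  0.18  ] shift [-0.0011  0.0012  0.0073] turn [-0.1  -0.06 -0.11]
```

play_rows --pt "-0.001 0.001 0.003 0 0 0 0" --pt "-0.001 0.001 0.005 0 0 0 0" --pt "-0.001 0.001 0.007 0 0 0 0" --pt "-0.001 0.001 0.008 0 0 0 0" --pt "-0.001 0.001 0.009 0 0 0 0"

```text
time_s: 13.75
eef_pos: [0.5378, -0.1352, 0.1804]
eef_rot: [[-0.127, 0.992, 0.0], [0.992, 0.127, -0.0], [-0.0, 0.0, -1.0]]
ft_force: [0.2, 0.6, -0.0]
grip_width: 0.0006
```

play_rows --pt "0 0 0.001 0 0 0 0" --pt "0 0 0.002 0 0 0 0" --pt "0 0 0.003 0 0 0 0"

```text
time_s: 14.05
eef_pos: [0.5377, -0.1352, 0.1771]
eef_rot: [[-0.127, 0.992, 0.0], [0.992, 0.127, -0.0], [-0.0, 0.0, -1.0]]
ft_force: [0.1, -0.0, 0.0]
grip_width: 0.0007
```

play_rows --pt "0 0 0.001 0 0 0 0" --pt "0 0 0.002 0 0 0 0" --pt "0 0 0.003 0 0 0 0"

```text
time_s: 14.35
eef_pos: [0.5377, -0.1352, 0.1741]
eef_rot: [[-0.127, 0.992, 0.0], [0.992, 0.127, -0.0], [-0.0, 0.0, -1.0]]
ft_force: [-1.1, 0.6, 4.8]
grip_width: 0.0005
```

```bash
python3 -c "
from h import *
where();topc(10);snap('scene',10);snap('wrist',10)
c=load('scene10.npz');cv2.imwrite('pics/sc10.png',cv2.resize(c['p'][130:260,130:330,::-1],None,fx=4,fy=4,interpolation=cv2.INTER_CUBIC))"
```

```text
dock-frame tcp 0.0001 -0.0013 0.1741 F [-1.1  0.6  4.8] t 14.35
```

View pics/sc10.png

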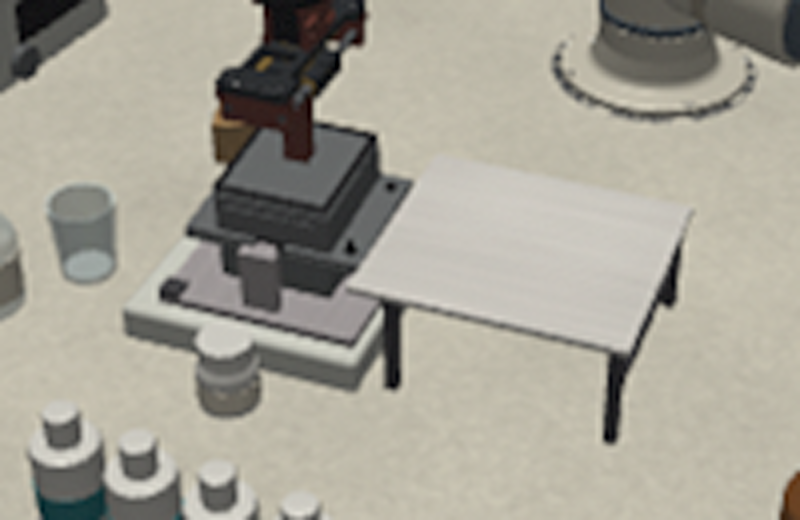

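View pics/wrist10.png

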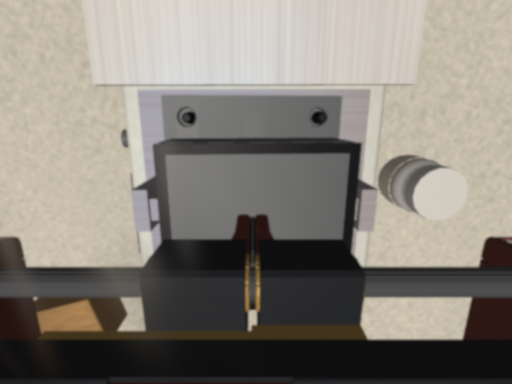

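The wrist view shows posts standing in the holes at (187,117) and (318,117), and the fingertips are now touching the lid (4.8 N). Press on.

play_rows --pt "0 0 0.0015 0 0 0 0" --pt "0 0 0.003 0 0 0 0" --pt "0 0 0.004 0 0 0 0"

```text
time_s: 14.8
eef_pos: [0.5376, -0.1352, 0.1738]
eef_rot: [[-0.127, 0.992, 0.002], [0.992, 0.127, -0.001], [-0.001, 0.002, -1.0]]
ft_force: [-8.4, 1.9, 18.0]
grip_width: 0.0004
```

play_rows --pt "0 0 0.001 0 0 0 0" --pt "0 0 0.002 0 0 0 0" --pt "0 0 0.003 0 0 0 0"

```text
time_s: 15.1
eef_pos: [0.5382, -0.1353, 0.1693]
eef_rot: [[-0.127, 0.992, 0.003], [0.992, 0.127, -0.001], [-0.002, 0.003, -1.0]]
ft_force: [0.5, -0.5, -0.1]
grip_width: 0.0004
```

It snapped through: 18 N, then zero, and the lid fell away from the tips. Follow it down to confirm it has bottomed.

play_rows --pt "0 0 0.001 0 0 0 0" --pt "0 0 0.002 0 0 0 0" --pt "0 0 0.003 0 0 0 0" --pt "0 0 0.004 0 0 0 0"

```text
time_s: 15.5
eef_pos: [0.5382, -0.1354, 0.1692]
eef_rot: [[-0.127, 0.992, 0.006], [0.992, 0.127, -0.002], [-0.003, 0.005, -1.0]]
ft_force: [-10.5, 3.4, 28.6]
grip_width: 0.0005
```

play_rows --pt "0 0 0.001 0 0 0 0" --pt "0 0 0.002 0 0 0 0" --pt "0 0 0.003 0 0 0 0"

```text
time_s: 15.8
eef_pos: [0.5382, -0.1354, 0.1691]
eef_rot: [[-0.127, 0.992, 0.008], [0.992, 0.127, -0.003], [-0.004, 0.007, -1.0]]
ft_force: [-15.2, 3.8, 39.8]
grip_width: 0.0005
```

Hard stop at TCP z = 0.1691 m, so the tips are at 0.144 m, which is the flush lid height of 0.090 + 0.054. I'll withdraw and verify.

play_rows --pt "0 0 -0.02 0 0 0 0" --pt "0 0 -0.07 0 0 0 0" --pt "0.05 0 -0.12 0 0 0 0" --pt "0.1 0 -0.14 0 0 0 0" --pt "0.15 0 -0.14 0 0 0 0"

```text
time_s: 16.3
eef_pos: [0.5217, -0.0068, 0.2998]
eef_rot: [[-0.125, 0.992, 0.005], [0.992, 0.125, -0.0], [-0.001, 0.005, -1.0]]
ft_force: [0.7, 0.7, 0.1]
grip_width: 0.0002
```

play_rows --pt "0.05 0 0 0 0 0 0" --pt "0.1 0 0 0 0 0 0" --pt "0.15 0 0 0 0 0 0" --pt "0.15 0 0 0 0 0 0" --pt "0.15 0 0 0 0 0 0"

```text
time_s: 16.8
eef_pos: [0.502, 0.1423, 0.2961]
eef_rot: [[-0.13, 0.992, -0.001], [0.992, 0.13, -0.001], [-0.0, -0.001, -1.0]]
ft_force: [-0.4, -0.4, 0.3]
grip_width: 0.0007
```

```bash
python3 -c "
from h import *
where();c=topc(11);snap('scene',11)
W=cloud(c);z=W[:,:,2]
for n,(u,v) in dict(lid=(333,197),dock=(0,0)).items():
  pass
m=(z>.13)&(z<.16);m[:150]=0;m[250:]=0;m[:,:295]=0;m[:,370:]=0
print('lid z',np.median(z[m]),m.sum());P=W[m];A=np.c_[P[:,:2],np.ones(len(P))];print('plane',np.linalg.lstsq(A,P[:,2],rcond=None)[0][:2])
r,w=blob_z(c,W,m,.144);print(r,dockf(np.array(r[0])/1000))
s=load('scene11.npz');cv2.imwrite('pics/sc11.png',cv2.resize(s['p'][130:260,130:330,::-1],None,fx=4,fy=4,interpolation=cv2.INTER_CUBIC))
"
```

```text
dock-frame tcp 0.0009 0.2785 0.2961 F [-0.4 -0.4  0.3] t 16.8
lid z 0.14325018604384843 1728
plane [ 0.0002002  -0.00316544]
((536.7515258789062, -135.2020263671875), (120.1658706665039, 111.26828002929688), 7.423917293548584) [-0.00081266 -0.00120639]
```

View pics/tc11.png

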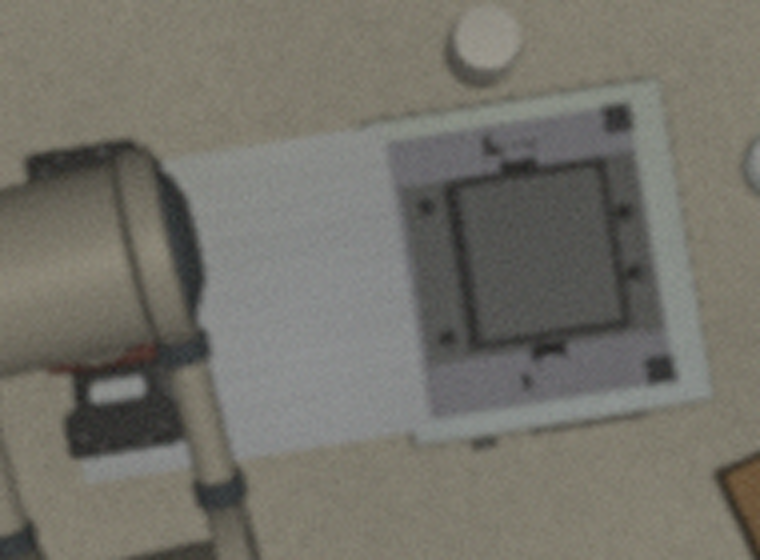

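View pics/sc11.png

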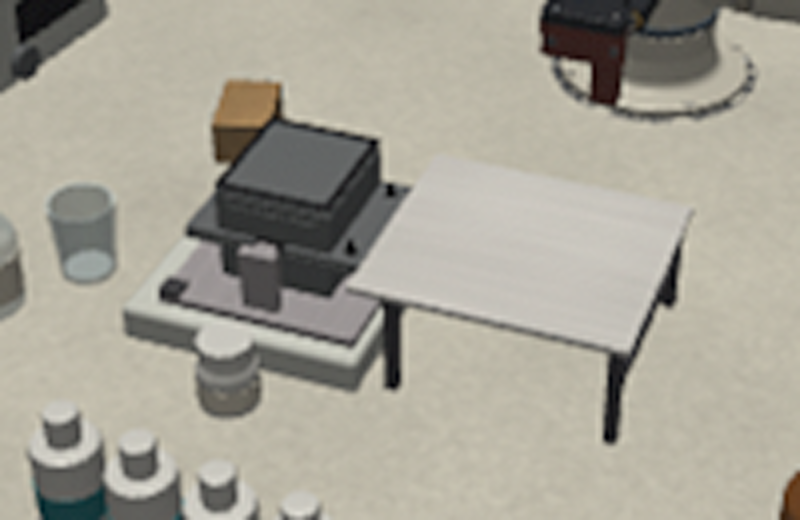

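The lid is at 0.143 m (0.144 m expected), level, square and centred within about 1.5 mm. The bystanders stand where they were, so I'll hand in.

```bash
python3 -c "
from rig import arm
print(arm.sign_off())"
```

```text
the job is handed in; nothing more can be done
None
```

The tote is on the lower tote, pressed down past the catches and flush as far as my checks can tell. I handed the job in at about 17 s; `sign_off` gives no verdict.

**What I did:** I squared the tote with a two-finger push on its rear wall. A second push on its +x side took out a 9 mm sideways error. I then slid it straight along the dock's -y until it dropped over the posts. Closed fingertips pressed the middle of the lid until it snapped past the catches, at about 18 N. I kept pressing until it hit a hard stop with about 40 N vertically at the wrist, then withdrew the arm.

**Last checks:**
- **Height:** the fingertips stopped at 0.144 m, exactly the flush lid height. The top camera's depth reads 0.143 m, and that camera has been reading about 1 mm low.
- **Position:** the lid centre is within about 1.5 mm of the dock centre, which is inside the calibration error.
- **Turn and tilt:** turn is within about 0.1° of the dock, and the measured tilt is 0.003 rad.
- **Surroundings:** the bystanders in the last two pictures look unmoved by eye. I did not measure them. The arm was clear of everything.

**What disagreed:**
- The diagonal push meant to carry the tote sideways by friction mostly slipped, so the side push was needed.
- After the drop, the fingers met the lid at about 0.149 m. The camera read 0.158 m, and 0.156 m was expected. The tote may have settled further before I pressed, but I did not establish why.

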